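Unstack the gearbox parts into their cleaning trays

ROBOT

A 6-joint arm with a two-finger parallel gripper is mounted at the origin on the work surface. World frame = base frame: x ahead of the robot, y to its left, z up, the work surface at z = 0. Lengths are in mm, angles in degrees, forces in N, time in s.
With the tool pointing down it reaches from about 350 to 850 mm from the base axis. Payload 8.1 kg.
Tool frame: the origin (TCP) lies at the very end of the fingers, on their centre line; the grasp point (between the pads) lies r.tcp_to_grasp behind it (r.tcp_to_grasp is the distance from the TCP to the grasp point, in mm); z points along the fingers, y is the line along which they close (so a half turn about z gives the same grasp; the last joint's range is limited). The gripper opens to 85 mm and grips with 20 to 120 N. Pads are 22 mm wide; open, the fingers measure 114 mm over their backs; the gripper's body (76 mm by 85 mm) begins 54 mm behind the grasp point. The pads swing forward as they close: fully open they stand 13 mm farther back than shut.
Start: joints at [71.31, 7.471, 85.268, -0, 87.261, -4.893], TCP at [143.065, 582.699, 231.292] pointing down, gripper open.
Joint ranges: [-169.43, 169.43], [-51.17, 129.36], [1.28, 143.12], [-76.62, 256.62], [0, 156.53], [-152.29, 152.29]. Speed limits (degrees/s): [136.94, 136.94, 159.86, 180, 180, 180].

INTERFACE

Orientations are given as [roll, pitch, yaw] about the fixed x, y, z axes, in that order (R = Rz(yaw) Ry(pitch) Rx(roll)).
In Python, from bench import r gives the robot as it stands.
- The arm moves only by the shell command python3 -m handwheel 'ROWS' [OPENING] [FORCE]. ROWS is JSON, a list of rows, each a list of 4 numbers: the shift along the tool's x, y, z in m, then the turn about the tool's z in degrees. A call has 1 to 10 rows; each row shifts and turns the commanded pose from where the row before left it, along the tool's axes as they then stand; what a row does not reach is not made up. A row lasts 1/10 s, in which the tool goes at most 50 mm and 8.59 degrees, less where a joint would pass 70% of its speed; a pose out of reach is approached as far as the arm can. A call is refused whole if a number of a shift passes 0.05 or a number of a turn 8.59, either way. A call with a gripper value outside its range is refused whole. OPENING is the finger opening in m, from 0 to 0.0854, set as the call begins (- or left out, the last holds). The fingers move at their own pace and stop on an object; FORCE is the grip in N (left out, the last holds). Time passes only in rows, so rows that do not move let the fingers close. It gives the time, the measured TCP pose, the force, the opening and the grip force at its end, in the units of the state.
- r.sense(): the state, without advancing time (a new reading comes with each control period).
- r.snapshot(name): name is "scene" or "side" or "wrist"; returns the picture (400x640x3 uint8, red, green, blue); there is no depth.
- r.camera_params(name): a dict with "fx", "fy", "cx", "cy" (pixels), "D" ([k1, k2, p1, p2, k3] as OpenCV has them; the pictures are not rectified), "R" (3x3) and "t" (3): a world point X has camera coordinates R X + t; the wrist camera has in their place "mount" (4x4, takes a point from camera to tool coordinates, whose origin is the TCP and whose axes are the flange's). Camera axes: x right, y down, z forward; pixel columns grow to the right and rows downward; lengths in mm; the calibration is good to about 2 mm. A picture is of the moment at which its call begins: read the wrist's pose just before it. camera_params takes no time and is no camera call.
- r.hand_in(): hands the job in; it is judged then, once.
The state is a dict: "time": time; "joint_pos": joint angles; "qd": joint speeds; "joint_efforts": joint torques, N m; "tool_pos": TCP position; "tcp_rot": TCP orientation; "ft_force": force on the tool from outside, world axes, zero at the start; "wrist_torque": the same for the moment, N m; "finger_gap": finger opening in mm; "grip_force": force on a finger pad.
Only numpy, scipy, OpenCV 4.12 (cv2) and the standard library are available. Lean on these libraries where they do the work, as an engineer would, in place of code of your own. Each camera call takes 0.05 s, during which the arm holds its last target. There are 200 camera calls.

TASK

Take the stack of stripped gearbox parts apart from the top down, one part at a time, and set each, the same way up, flat on the floor of the tray made for it: the bearing in the small round dish, the square flange in the square tray, the gear wheel in the large round dish and the oblong cover in the oblong tray. Set every part down gently, never drop it, and leave the spanner and the grease tin where they are.

Things in the scene. Friction and masses are not known exactly. Their poses are not given: they have to be found in the camera images.
- bearing: Ball bearing, bright steel disc, 30 mm diameter, 16 mm high, dark seal ring and bore on top (bore not open); top of the stack, about 60 g. Origin: centre of its underside; z up. All four parts start in one stack, flat on each other, centred to about 4 mm; from the top: bearing, flange, gear, cover (on the bench). Nothing fastens them together.
- flange: Square flange, dark steel block 40 x 40 mm, 20 mm high, with a light bolt head in each corner; second from the top, about 200 g. x and y lie along its sides. Origin: centre of its underside; z up.
- gear: Spur gear wheel, steel, 60 mm over the teeth, 24 mm high, flat top, grips like a plain disc; third from the top, about 380 g. Origin: centre of its underside; z up.
- cover: Gearbox cover, oblong flat aluminium block 120 (x) x 66 (y) mm, 24 mm high, dark bolts near the corners; bottom of the stack, about 320 g. Origin: centre of its underside; z up.
- small_dish: Grey-painted sheet steel with a dark rim, fixed to the bench, floor 3 mm thick, low rim to 7 mm above the bench, walls 4 mm. Origin: centre of its underside, on the bench; z up. Round, 54 mm inner diameter; place for the bearing.
- square_tray: Grey-painted sheet steel with a dark rim, fixed to the bench, floor 3 mm thick, low rim to 7 mm above the bench, walls 4 mm. Origin: centre of its underside, on the bench; z up. Square, 64 x 64 mm inside, x and y along its sides; place for the square flange.
- large_dish: Grey-painted sheet steel with a dark rim, fixed to the bench, floor 3 mm thick, low rim to 7 mm above the bench, walls 4 mm. Origin: centre of its underside, on the bench; z up. Round, 84 mm inner diameter; place for the gear wheel.
- oblong_tray: Grey-painted sheet steel with a dark rim, fixed to the bench, floor 3 mm thick, low rim to 7 mm above the bench, walls 4 mm. Origin: centre of its underside, on the bench; z up. Oblong, 144 (x) x 90 (y) mm inside; place for the cover, its length along the tray's length, either way round.
- wrench: Loose steel spanner, 160 mm long, 10 mm high, lying flat on the bench near the arm's base; not part of the job. Origin: middle of its underside, x along it.
- grease_tin: Loose green grease tin with aluminium lid, 57 mm diameter, 38 mm high, standing near the far edge of the work; not part of the job. Origin: centre of its underside; z up.
There are look-alikes about, which are no part of the job. Leave any orange or white look-alike of the small_dish alone. Leave any green look-alike of the bearing alone.

How it is judged (in metres and radians):
On the way, in this order (a step that is already met when the one before it is completed fails the run):
1. the bearing lies flat in the small round dish (horizontal distance between bearing and small_dish below 0.018 m and z of bearing in the frame of small_dish below 0.006 m and angle between bearing's own z axis and vertical below 0.1 rad), for 0.2 s.
2. the square flange lies flat in the square tray (horizontal distance between flange and square_tray below 0.018 m and z of flange in the frame of square_tray below 0.006 m and angle between flange's own z axis and vertical below 0.1 rad), for 0.2 s.
3. the gear wheel lies flat in the large round dish (horizontal distance between gear and large_dish below 0.018 m and z of gear in the frame of large_dish below 0.006 m and angle between gear's own z axis and vertical below 0.1 rad), for 0.2 s.
4. the gearbox cover lies flat in the oblong tray (horizontal distance between cover and oblong_tray below 0.018 m and z of cover in the frame of oblong_tray below 0.006 m and angle between cover's own z axis and vertical below 0.1 rad), for 0.2 s.
At the end, for the whole second after the job is handed in: Each part at rest in its own tray (bearing small dish, flange square tray, gear large dish, cover oblong tray): centre within 18 mm of the tray's centre sideways, underside within 3 mm of the tray's floor, right way up within 0.1 rad (all of step 1 and all of step 2 and all of step 3 and all of step 4 and linear speed of each of bearing, flange, gear, cover below 0.02 m/s and angular speed of each of bearing, flange, gear, cover below 0.15 rad/s); the robot touches nothing.
It fails at once if a part is dropped (moves faster than 0.7 m/s, about 25 mm of fall, while out of the fingers) ((linear speed of bearing above 0.7 m/s and contact force between the fingers and bearing below 0.01 N) or (linear speed of flange above 0.7 m/s and contact force between the fingers and flange below 0.01 N) or (linear speed of gear above 0.7 m/s and contact force between the fingers and gear below 0.01 N) or (linear speed of cover above 0.7 m/s and contact force between the fingers and cover below 0.01 N)).
It fails at once if the spanner is moved by more than 30 mm (distance of wrench from where it was at the start of the episode above 0.03 m).
It fails at once if the grease tin is moved by more than 30 mm (distance of grease_tin from where it was at the start of the episode above 0.03 m).
It also fails if it takes over 112 s, if anything falls off the work surface, if the arm or the gripper's body presses on something with over 40 N, if the wrist force passes 120 N, or if a joint passes its speed limit or range.

## Working session

There is one attempt and no reset: what is moved stays moved. The work goes in short steps, Python scripts to look and compute and a shell command to move; the robot and the scene stay as the last step left them, time stands still between calls to the robot, and variables do not carry over. Pictures are saved under pics/ and viewed, at most 14 in all, crops included, and the job is handed in when it is done.

```bash
mkdir -p pics; ls; python3 - <<'E'
from bench import r
import cv2,numpy as np
s=r.sense();print(s['tool_pos'],s['tcp_rot'],s['finger_gap'],r.tcp_to_grasp)
for n in("scene","side","wrist"):
    cv2.imwrite(f"pics/{n}0.png",r.snapshot(n)[:,:,::-1]);p=r.camera_params(n);print(n,{k:np.round(v,3).tolist() for k,v in p.items()})
E
```

```text
pics
[142.89479306 582.16623625 230.22892981] [-1.79894401e+02 -7.16337359e-03  1.66205067e+02] 85.64701225781677 18.700000000000003
scene {'fx': 424.713, 'fy': 424.713, 'cx': 321.658, 'cy': 191.262, 'D': [0.009, 0.0, 0.0, 0.0, 0.0], 'R': [[-0.717, 0.697, -0.008], [0.507, 0.514, -0.692], [-0.478, -0.5, -0.722]], 't': [355.51, -206.963, 1267.215]}
side {'fx': 369.732, 'fy': 369.732, 'cx': 318.336, 'cy': 202.256, 'D': [-0.077, 0.0, 0.0, 0.0, 0.0], 'R': [[0.986, -0.167, -0.023], [-0.116, -0.57, -0.814], [0.122, 0.805, -0.581]], 't': [-502.467, 109.41, 775.552]}
wrist {'fx': 350.185, 'fy': 350.185, 'cx': 321.034, 'cy': 199.902, 'D': [-0.026, 0.0, 0.0, 0.0, 0.0], 'mount': [[0.0, -0.959, -0.284, 73.257], [1.0, 0.0, -0.0, -1.246], [0.0, -0.284, 0.959, -142.118], [0.0, 0.0, 0.0, 1.0]]}
```

View pics/scene0.png

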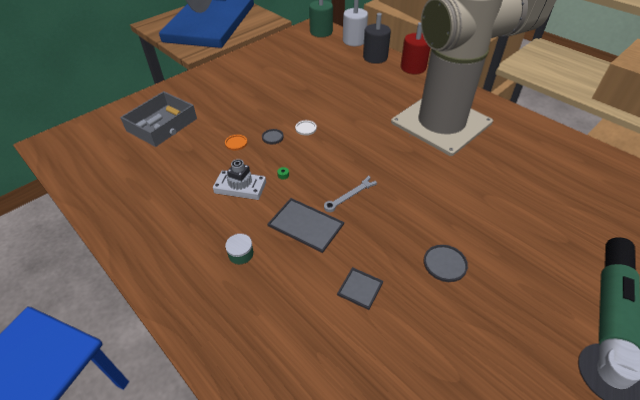

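View pics/side0.png

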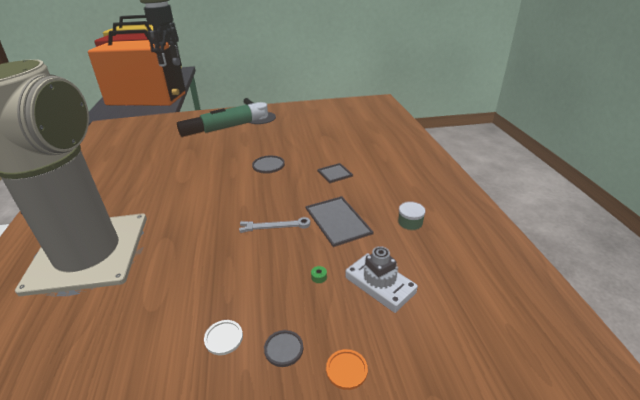

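The scene picture shows the stack at about (239,178), the bearing on top at (238,163). In it:
- **Bearing candidates:** the bright steel disc on the stack at (238,163), and the green look-alike at (283,173).
- **Small dish candidates:** grey at (272,136), orange at (236,142) and white at (306,128).

I choose the steel disc and the grey dish. The side view agrees: stack (381,270), grey dish (284,348), large dish (268,164), square tray (335,173), oblong tray (339,220).

```bash
cat > h.py <<'E'
from bench import r
import cv2,numpy as np
from scipy.spatial.transform import Rotation as Ro
def cam(n,s=None):
    p=r.camera_params(n);K=np.array([[p['fx'],0,p['cx']],[0,p['fy'],p['cy']],[0,0,1]]);D=np.array(p['D'],float)
    if n=='wrist':
        s=s or r.sense();Rt=Ro.from_euler('xyz',s['tcp_rot'],degrees=True).as_matrix();M=np.array(p['mount'])
        Rc=Rt@M[:3,:3];c=Rt@M[:3,3]+np.array(s['tool_pos']);return K,D,Rc.T,-Rc.T@c
    return K,D,np.array(p['R']),np.array(p['t'])
def pix(n,uv,z,s=None):
    K,D,R,t=cam(n,s);q=cv2.undistortPoints(np.array(uv,float).reshape(-1,1,2),K,D).reshape(-1,2)
    d=np.c_[q,np.ones(len(q))]@R;c=-R.T@t
    return c+d*((z-c[2])/d[:,2])[:,None]
def proj(n,X,s=None):
    K,D,R,t=cam(n,s);return cv2.projectPoints(np.array(X,float).reshape(-1,3),cv2.Rodrigues(R)[0],t,K,D)[0].reshape(-1,2)
E
python3 - <<'E'
from h import *
for n,l in dict(scene=dict(bear=(238,162,84),small=(272.5,136,5),sq=(360.5,288,5),large=(445.5,263,5),obl=(306,224,5),tin=(238.5,242,38),orange=(236,142,5),white=(306,128,5),green=(283,172,12),w1=(330,205,5),w2=(372,182,5)),
 side=dict(bear=(381,252,84),small=(284,348,5),sq=(335,172.5,5),large=(268.5,163.5,5),obl=(339,220,5),tin=(411.5,210,38),green=(319,272,12))).items():
    for k,(u,v,z) in l.items(): print(n,k,pix(n,(u,v),z)[0].round(0))
a=cv2.imread('pics/scene0.png');b=cv2.imread('pics/side0.png')
cv2.imwrite('pics/crop.png',np.vstack([cv2.resize(a[105:205,200:330],None,fx=3,fy=3,interpolation=2),cv2.resize(b[215:315,300:430],None,fx=3,fy=3,interpolation=2)])[:600])
E
```

```text
scene bear [ 584. -198.   84.]
scene small [ 403. -297.    5.]
scene sq [591. 213.   5.]
scene large [415. 300.   5.]
scene obl [556.  10.   5.]
scene tin [711. -35.  38.]
scene orange [ 494. -349.    5.]
scene white [ 310. -257.    5.]
scene green [ 484. -156.   12.]
scene w1 [474.   7.   5.]
scene w2 [341.  26.   5.]
side bear [ 588. -199.   84.]
side small [ 404. -303.    5.]
side sq [591. 208.   5.]
side large [414. 297.   5.]
side obl [558.   1.   5.]
side tin [713. -37.  38.]
side green [ 485. -157.   12.]
```

View pics/crop.png

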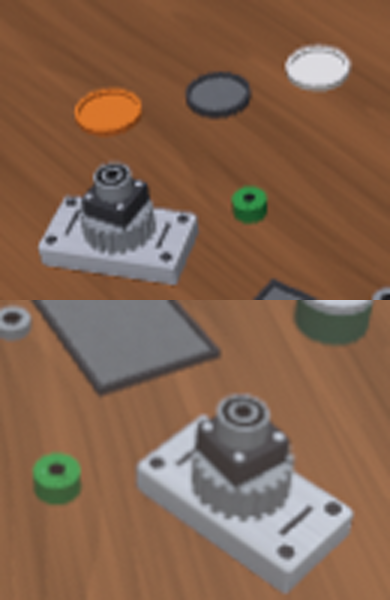

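View pics/wrist0.png

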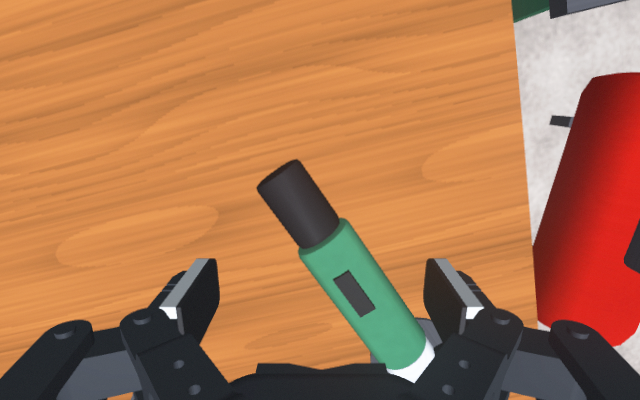

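The crop confirms both choices: the steel disc on the dark square flange, and the grey dish between the orange and the white one. The wrist picture shows only the grinder, with the fingers at left and right. The two fixed cameras agree to about 6 mm on every object, so I'll move over the stack.

```bash
python3 -m handwheel '[[-0.015,-0.016,0,0],[-0.0308,-0.0326,0,0],[-0.0308,-0.0326,0,0],[-0.0308,-0.0326,0,0],[-0.0308,-0.0326,0,0],[-0.0308,-0.0326,0,0],[-0.0308,-0.0326,0,0],[-0.0308,-0.0326,0,0],[-0.0308,-0.0326,0,0],[-0.0308,-0.0326,0,0]]' 0.0854 40
python3 -m handwheel '[[-0.0308,-0.0326,0,0],[-0.0308,-0.0326,0,0],[-0.0308,-0.0326,0,0],[-0.0308,-0.0326,0,0],[-0.0308,-0.0326,0,0],[-0.0308,-0.0326,0,0],[-0.0308,-0.0326,0,0],[-0.0308,-0.0326,0,0],[-0.0308,-0.0326,0,0],[-0.0308,-0.0326,0,0]]'
python3 -m handwheel '[[-0.016,-0.016,0,0],[0,0,0,0],[0,0,0,0],[0,0,0,0]]'
python3 - <<'E'
from h import *
s=r.sense();print(s['tool_pos'],s['tcp_rot'],s['joint_pos'],s['time'])
cv2.imwrite("pics/w1.png",r.snapshot("wrist")[:,:,::-1])
E
```

```text
time: 1.15
tool_pos: [353.4, 210.9, 231.2]
tcp_rot: [180.0, 0.0, 166.2]
ft_force: [0.3, 0.4, -0.3]
finger_gap: 85.6
grip_force: 0.0
time: 2.15
tool_pos: [574.9, -179.3, 230.9]
tcp_rot: [180.0, -0.0, 166.2]
ft_force: [-0.3, 0.6, -0.2]
finger_gap: 85.4
grip_force: 0.0
time: 2.55
tool_pos: [585.7, -195.8, 231.1]
tcp_rot: [180.0, -0.0, 166.2]
ft_force: [-0.8, 0.8, -0.3]
finger_gap: 85.3
grip_force: 0.0
[ 585.73416739 -195.83714369  231.07475706] [ 1.79977790e+02 -4.22934926e-02  1.66245777e+02] [-2.32512587e+01  1.02280938e+01  8.22489481e+01  1.49402835e-02
  8.75683365e+01 -9.94976673e+01] 2.55
```

View pics/w1.png

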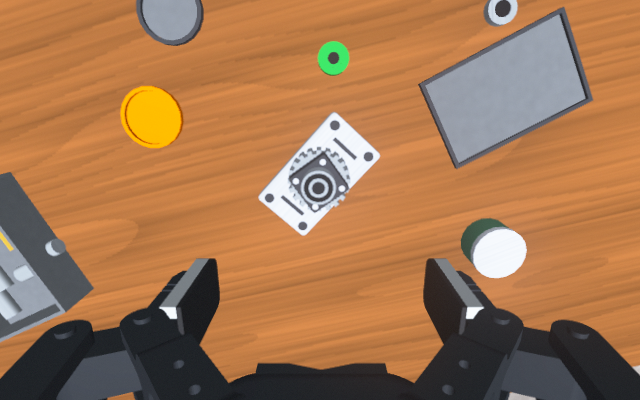

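The wrist view from above shows the bearing at (319,187), flange bolts at (323,161), (342,188), (315,207) and (296,182), the cover corners, the oblong tray at (507,87) and the small dish at (170,12).

```bash
python3 - <<'E'
from h import *
s=r.sense();W=lambda uv,z:pix('wrist',uv,z,s)[:,:2]
def rect(n,c,z):
    P=W(c,z);e=[P[i]-P[i-1] for i in range(4)];print(n,P.mean(0).round(1),[round(float(np.linalg.norm(x)),1) for x in e],[round(float(np.degrees(np.arctan2(x[1],x[0]))),1) for x in e])
print('bearing',W([(319,187)],84),W([(333.5,58)],12))
rect('bolts',[(323,161),(342,188),(315,207),(296,182)],69)
rect('cover',[(335,112),(380,155),(304,236),(259,198)],24)
rect('obl',[(419,84),(563,8),(592,99),(457,168)],7)
a=cv2.imread('pics/side0.png');
rect2=lambda n,c,nm:None
# square tray corners in scene: dark contour
for nm in('scene','side'):
    im=cv2.imread(f'pics/{nm}0.png');hsv=cv2.cvtColor(im,cv2.COLOR_BGR2HSV);m=((hsv[...,1]<75)&(hsv[...,2]<135)).astype(np.uint8)
    for k,X in dict(small=(403,-300,5),sq=(591,210,5),large=(415,298,5),obl=(557,5,5)).items():
        u=proj(nm,X)[0].round().astype(int);_,L,st,ce=cv2.connectedComponentsWithStats(m)
        l=L[u[1],u[0]];c=cv2.findContours((L==l).astype(np.uint8),0,1)[0][0];
        P=pix(nm,c.reshape(-1,2),7)[:,:2].astype(np.float32);b=cv2.minAreaRect(P);print(nm,k,st[l],np.round(b[0],1),np.round(b[1],1),round(b[2],1))
E
```

```text
bearing [[ 585.97773908 -198.79628739]] [[ 482.327285   -159.33735882]]
bolts [ 587.6 -199.3] [30.6, 29.9, 30.2, 28.9] [114.5, 21.2, -67.4, -158.0]
cover [ 590.5 -200.7] [116.8, 62.0, 116.8, 62.8] [124.4, 33.7, -55.3, -146.3]
obl [553.6   4.3] [97.4, 151.2, 95.5, 150.6] [-164.7, 104.2, 14.9, -75.1]
scene small [262 129  21  15 256] [ 405.8 -296.8] [64.5 57.5] 49.5
scene sq [ 337  267   46   43 1125] [591.9 211.9] [74.3 72.5] 17.5
scene large [ 424  245   44   37 1260] [415.4 299.4] [92.2 92.5] 45.5
scene obl [ 268  198   76   54 2178] [556.9   8.2] [100.5 152.9] 14.5
side small [ 264  330   39   37 1129] [ 401.9 -302.2] [64.8 60.6] 82.4
side sq [318 163  35  20 398] [589.8 207.3] [74.2 77.3] 17.2
side large [252 156  32  17 432] [411.4 292.4] [92.4 91.6] 77.9
side obl [ 306  196   67   51 1885] [554.5   3.1] [100.1 157.1] 14.4
```

```bash
python3 -m handwheel '[[-0.001,-0.0028,0.03,0],[0,0,0.03,0],[0,0,0.03,0],[0,0,0.03,0],[0,0,0.02,0],[0,0,0.01,0],[0,0,0.007,0],[0,0,0,0],[0,0,0,0]]'
python3 -m handwheel '[[0,0,0,0],[0,0,0,0],[0,0,0,0],[0,0,0,0],[0,0,0,0],[0,0,0,0],[0,0,0,0],[0,0,0,0],[0,0,0,0],[0,0,0,0]]' 0.02 40
python3 - <<'E'
from h import *
cv2.imwrite("pics/w2.png",np.hstack([r.snapshot("wrist")[150:,100:540,::-1],cv2.resize(r.snapshot("side")[200:320,310:450,::-1],(292,250))]))
E
```

```text
time: 3.5
tool_pos: [587.3, -200.0, 75.7]
tcp_rot: [-180.0, 0.1, 166.2]
ft_force: [0.4, -0.1, 0.2]
finger_gap: 85.3
grip_force: 0.0
time: 4.5
tool_pos: [586.8, -200.0, 74.9]
tcp_rot: [-180.0, 0.1, 166.2]
ft_force: [-1.3, 0.0, 5.3]
finger_gap: 27.7
grip_force: 39.5
```

View pics/w2.png

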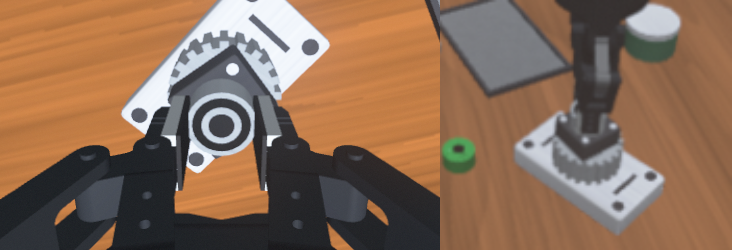

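The bearing sits between the pads, at (221,125) in the wrist crop, with the flange still under it. I lift it a little and check.

```bash
python3 -m handwheel '[[0,0,-0.005,0],[0,0,-0.01,0],[0,0,-0.02,0],[0,0,-0.02,0],[0,0,0,0],[0,0,0,0]]'
python3 - <<'E'
from h import *
cv2.imwrite("pics/w3.png",np.hstack([cv2.resize(r.snapshot("scene")[110:210,190:310,::-1],(360,300)),cv2.resize(r.snapshot("side")[190:310,310:450,::-1],(350,300))]))
E
```

```text
time: 5.2
tool_pos: [586.8, -199.9, 129.7]
tcp_rot: [-180.0, 0.1, 166.2]
ft_force: [-0.1, 0.1, -1.5]
finger_gap: 28.0
grip_force: 39.4
```

View pics/w3.png

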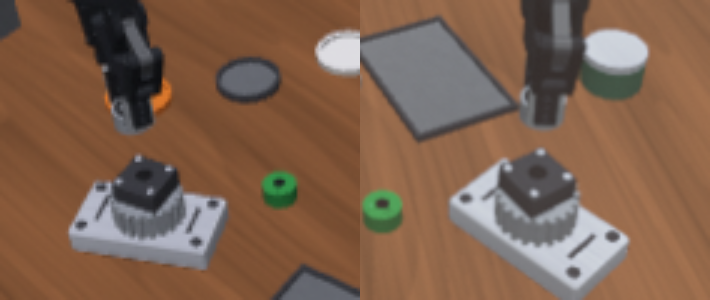

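The bearing is lifted level; the flange, gear and cover stayed behind. On to the small dish.

```bash
python3 -m handwheel '[[0.0096,-0.0088,0,0],[0.0193,-0.0176,0,0],[0.0193,-0.0176,0,0],[0.0193,-0.0176,0,0],[0.0193,-0.0176,0,0],[0.0193,-0.0176,0,0],[0.0193,-0.0176,0,0],[0.0193,-0.0176,0,0],[0.0096,-0.0088,0,0],[0,0,0,0]]'
python3 - <<'E'
from h import *
s=r.sense();print(s['tool_pos'],s['time']);im=r.snapshot("wrist")[:,:,::-1].copy()
t=np.linspace(0,6.28,60)
cv2.polylines(im,[proj('wrist',np.c_[403.5+31*np.cos(t),-300+31*np.sin(t),7+0*t],s).astype(np.int32)],True,(0,0,255),1)
cv2.imwrite("pics/w4.png",im)
E
```

```text
time: 6.3
tool_pos: [401.3, -300.3, 128.6]
tcp_rot: [180.0, -0.1, 166.1]
ft_force: [1.0, -0.6, -1.3]
finger_gap: 28.0
grip_force: 39.5
[ 401.27330458 -300.26329049  128.64783206] 6.3
```

View pics/w4.png

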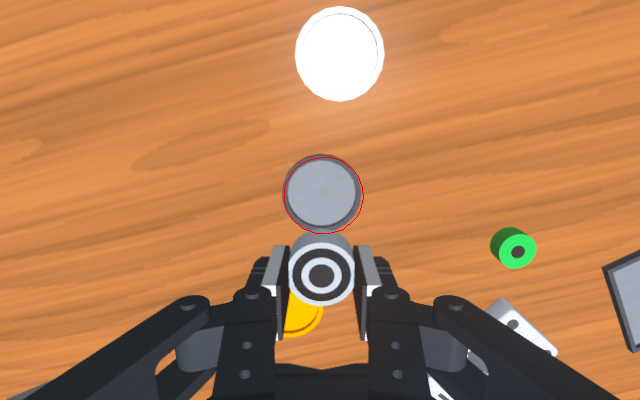

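The projected dish circle (red, centre about (324,195)) lies on the grey dish within 3 px, and the bearing sits straight in the pads at (322,272). I descend.

```bash
python3 -m handwheel '[[-0.0015,0,0.015,0],[0,0,0.025,0],[0,0,0.025,0],[0,0,0.02,0],[0,0,0.015,0],[0,0,0.008,0],[0,0,0.004,0],[0,0,0,0],[0,0,0,0]]'
python3 -m handwheel '[[0,0,0.0015,0],[0,0,0.0015,0],[0,0,0.001,0],[0,0,0.001,0],[0,0,0,0],[0,0,0,0]]'
```

```text
time: 7.25
tool_pos: [405.1, -300.4, 17.9]
tcp_rot: [-180.0, 0.1, 166.2]
ft_force: [0.1, 0.3, -0.8]
finger_gap: 27.8
grip_force: 39.5
time: 7.85
tool_pos: [404.4, -300.1, 12.3]
tcp_rot: [180.0, -0.0, 166.2]
ft_force: [-0.7, 0.2, 0.9]
finger_gap: 27.6
grip_force: 39.5
```

```bash
python3 -m handwheel '[[0,0,0.0005,0],[0,0,0.0005,0],[0,0,0,0],[0,0,0,0]]'
python3 -m handwheel '[[0,0,0.0005,0],[0,0,0.0005,0],[0,0,0,0],[0,0,0,0]]'
```

```text
time: 8.25
tool_pos: [404.5, -300.1, 11.3]
tcp_rot: [180.0, 0.0, 166.2]
ft_force: [0.4, -0.6, -0.1]
finger_gap: 27.6
grip_force: 39.5
time: 8.65
tool_pos: [404.5, -300.1, 10.3]
tcp_rot: [180.0, -0.0, 166.2]
ft_force: [0.3, -0.0, 0.1]
finger_gap: 27.3
grip_force: 39.5
```

```bash
python3 -m handwheel '[[0,0,0.0005,0],[0,0,0.0005,0],[0,0,0,0],[0,0,0,0]]'
python3 - <<'E'
from h import *
cv2.imwrite("pics/w5.png",cv2.resize(r.snapshot("side")[290:390,220:350,::-1],(650,500),interpolation=2))
E
```

```text
time: 9.05
tool_pos: [404.6, -300.2, 9.9]
tcp_rot: [-180.0, 0.0, 166.2]
ft_force: [-2.8, 1.8, 6.1]
finger_gap: 27.9
grip_force: 40.0
```

View pics/w5.png

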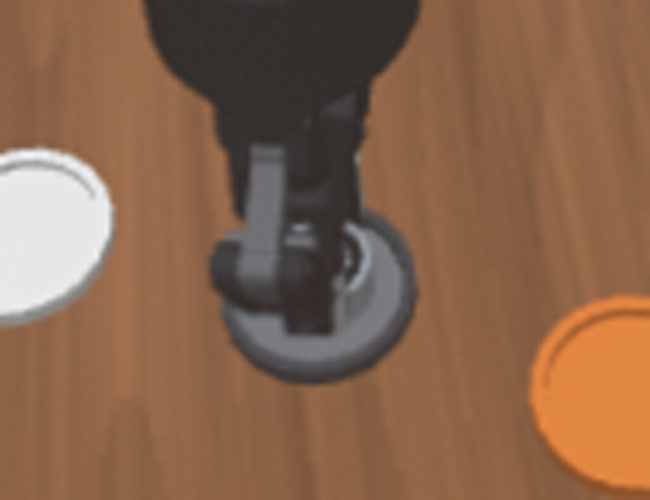

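Contact comes at TCP z 9.9 with 6 N, 7 mm above the dish floor; the grip was 6.9 mm above the bearing's underside. The picture shows the bearing at (355,265) inside the dish. I release and return to the stack, turning to match the flange.

```bash
python3 -m handwheel '[[0,0,0,0],[0,0,0,0],[0,0,0,0],[0,0,0,0],[0,0,-0.003,0],[0,0,-0.01,0],[0,0,-0.03,0],[0,0,-0.04,0],[0,0,-0.04,0],[0,0,-0.04,0]]' 0.06
python3 -m handwheel '[[-0.0096,0.0089,0,0],[-0.0192,0.0177,0,0],[-0.0192,0.0177,0,0],[-0.0192,0.0177,0,0],[-0.0192,0.0177,0,0],[-0.0192,0.0177,0,0],[-0.0192,0.0177,0,0],[-0.0192,0.0177,0,0],[-0.0096,0.0088,0,0],[0,0,0,6.7]]' 0.0854
python3 -m handwheel '[[0,0,0,6.7],[0,0,0,6.7],[0,0,0,6.7],[0,0,0,6.7],[0,0,0,6.7],[0,0,0,6.7],[0,0,0,6.7],[0,0,0,0],[0,0,0,0]]'
python3 - <<'E'
from h import *
s=r.sense();print(s['tool_pos'],s['tcp_rot']);im=r.snapshot("wrist")[:,:,::-1]
sd=r.snapshot("side")[:,:,::-1]
cv2.imwrite("pics/w6.png",np.hstack([im[50:350,150:490],cv2.resize(sd[300:390,230:340],(367,300))]))
E
```

```text
time: 10.1
tool_pos: [404.4, -300.0, 174.8]
tcp_rot: [-180.0, 0.0, 166.2]
ft_force: [0.7, -1.1, 0.0]
finger_gap: 59.8
grip_force: 0.0
time: 11.1
tool_pos: [588.6, -198.1, 172.4]
tcp_rot: [180.0, 0.0, 159.6]
ft_force: [-0.3, 0.1, -0.4]
finger_gap: 85.5
grip_force: 0.0
time: 12.0
tool_pos: [587.2, -199.4, 172.4]
tcp_rot: [-180.0, 0.0, 112.8]
ft_force: [-0.5, 0.2, -0.1]
finger_gap: 85.4
grip_force: 0.0
[ 587.22593535 -199.38898555  172.43941966] [-1.79995052e+02  4.17730939e-03  1.12791478e+02]
```

View pics/w6.png

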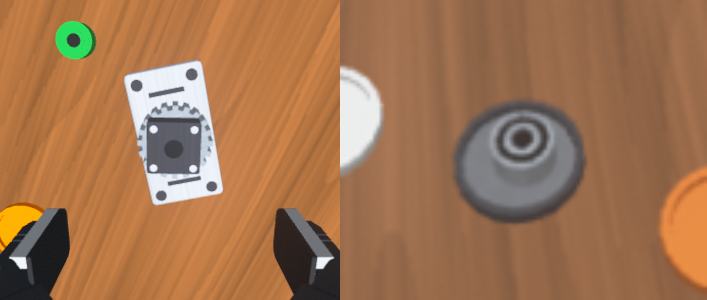

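The bearing stands flat in the small dish. The flange's bolts at crop (154,130), (194,130), (193,169) and (153,168) are square to the tool.

```bash
python3 - <<'E'
from h import *
s=r.sense();W=lambda uv,z:pix('wrist',np.array(uv)+[150,50],z,s)[:,:2]
def rect(n,c,z):
    P=W(c,z);e=[P[i]-P[i-1] for i in range(4)];print(n,P.mean(0).round(1),[round(float(np.linalg.norm(x)),1) for x in e],[round(float(np.degrees(np.arctan2(x[1],x[0])))%90,1) for x in e]);return P.mean(0)
Rt=Ro.from_euler('xyz',s['tcp_rot'],degrees=True).as_matrix()
f=rect('bolts',[(154,130),(194,130),(193,169),(153,168)],69)
rect('cover',[(124,74),(200,61),(222,192),(155,205)],24)
print('gear',W([(175,142)],48))
print('shift',(Rt.T@np.r_[f-s['tool_pos'][:2],55-s['tool_pos'][2]]).round(1))
# tool frame transport vector flange->square tray
print('to sq',(Rt.T@np.r_[np.array([591,210])-f,0]).round(1))
E
```

```text
bolts [ 587.7 -199.8] [29.0, 28.8, 29.7, 29.7] [20.5, 22.8, 22.4, 21.3]
cover [ 590.4 -200.5] [119.0, 62.5, 116.3, 61.6] [34.3, 32.2, 33.9, 34.7]
gear [[ 588.87652197 -199.29540744]]
shift [ -0.6   0.2 117.4]
to sq [376.7 161.6  -0. ]
```

```bash
python3 -m handwheel '[[-0.0005,0,0.02,0],[0,0,0.03,0],[0,0,0.03,0],[0,0,0.02,0],[0,0,0.01,0],[0,0,0.008,0],[0,0,0,0],[0,0,0,0]]' 0.0854
python3 -m handwheel '[[0,0,0,0],[0,0,0,0],[0,0,0,0],[0,0,0,0],[0,0,0,0],[0,0,0,0],[0,0,0,0],[0,0,0,0],[0,0,0,0]]' 0.02 50
python3 -m handwheel '[[0,0,-0.005,0],[0,0,-0.01,0],[0,0,-0.02,0],[0,0,-0.02,0],[0,0,-0.02,0],[0,0,-0.015,0],[0,0,0,0],[0,0,0,0]]'
python3 - <<'E'
from h import *
cv2.imwrite("pics/w7.png",np.hstack([cv2.resize(r.snapshot("scene")[110:210,190:310,::-1],(360,300)),cv2.resize(r.snapshot("side")[170:310,300:450,::-1],(321,300))]))
E
```

```text
time: 12.9
tool_pos: [588.4, -200.0, 55.5]
tcp_rot: [179.9, 0.1, 112.6]
ft_force: [-0.3, 0.0, -0.1]
finger_gap: 85.4
grip_force: 0.0
time: 13.8
tool_pos: [588.3, -200.0, 55.3]
tcp_rot: [179.9, 0.1, 112.6]
ft_force: [-0.1, 0.7, 5.3]
finger_gap: 38.3
grip_force: 52.0
time: 14.6
tool_pos: [587.6, -199.7, 144.1]
tcp_rot: [180.0, 0.0, 112.6]
ft_force: [1.3, 0.1, -2.2]
finger_gap: 38.9
grip_force: 51.3
```

View pics/w7.png

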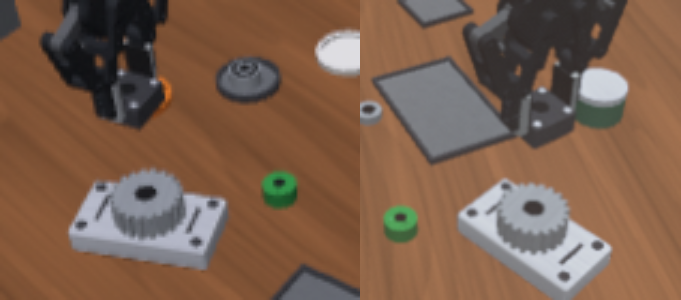

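The flange is held level; the gear and cover are undisturbed. On to the square tray.

```bash
python3 -m handwheel '[[0.0135,0.0058,0,0],[0.0269,0.01154,0,0],[0.0269,0.01154,0,0],[0.0269,0.01154,0,0],[0.0269,0.01154,0,0],[0.0269,0.01154,0,0],[0.0269,0.01154,0,0],[0.0269,0.01154,0,0],[0.0269,0.01154,0,0],[0.0269,0.01154,0,0]]'
python3 -m handwheel '[[0.0269,0.01154,0,0],[0.0269,0.01154,0,0],[0.0269,0.01154,0,0],[0.0269,0.01154,0,0],[0.0134,0.0058,0,0],[0,0,0,2.5],[0,0,0,2.5],[0,0,0,0]]'
python3 - <<'E'
from h import *
s=r.sense();print(s['tool_pos'],s['tcp_rot']);im=r.snapshot("wrist")[:,:,::-1].copy()
a=np.radians(17.3);c=np.array([[1,1],[1,-1],[-1,-1],[-1,1]])*36@np.array([[np.cos(a),np.sin(a)],[-np.sin(a),np.cos(a)]])+[591,210]
cv2.polylines(im,[proj('wrist',np.c_[c,[7]*4],s).round().astype(np.int32)],True,(0,0,255),1)
cv2.imwrite("pics/w8.png",im[100:350,100:540])
E
```

```text
time: 15.7
tool_pos: [589.5, 80.5, 143.2]
tcp_rot: [-179.9, -0.1, 112.6]
ft_force: [-0.0, -1.3, -2.4]
finger_gap: 38.6
grip_force: 51.2
time: 16.5
tool_pos: [591.4, 210.2, 143.5]
tcp_rot: [-179.9, 0.0, 107.6]
ft_force: [0.0, 0.3, -2.0]
finger_gap: 38.7
grip_force: 51.2
[591.39893238 210.21360706 143.4895234 ] [-1.79919998e+02  6.08280257e-03  1.07583632e+02]
```

View pics/w8.png

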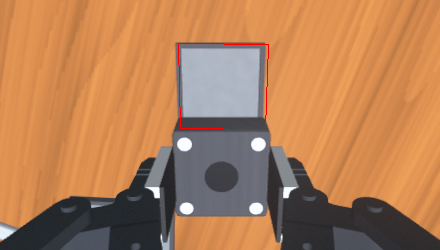

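The red outline lies on the square tray, about 2 px to the right of it at (222,87). I lower with a 1 mm correction.

```bash
python3 -m handwheel '[[0,-0.001,0.015,0],[0,0,0.025,0],[0,0,0.03,0],[0,0,0.025,0],[0,0,0.015,0],[0,0,0.01,0],[0,0,0.006,0],[0,0,0.003,0],[0,0,0,0],[0,0,0,0]]'
python3 -m handwheel '[[0,0,0.001,0],[0,0,0.001,0],[0,0,0,0],[0,0,0,0]]'
```

```text
time: 17.55
tool_pos: [592.0, 210.1, 16.4]
tcp_rot: [179.9, 0.0, 107.6]
ft_force: [-0.2, -0.1, -1.3]
finger_gap: 38.6
grip_force: 51.1
time: 17.95
tool_pos: [591.1, 209.8, 13.3]
tcp_rot: [180.0, 0.0, 107.6]
ft_force: [-0.1, 0.1, -1.9]
finger_gap: 38.7
grip_force: 51.1
```

```bash
python3 -m handwheel '[[0,0,0.0007,0],[0,0,0.0007,0],[0,0,0.0007,0],[0,0,0,0],[0,0,0,0]]'
python3 -m handwheel '[[0,0,0.0005,0],[0,0,0.0005,0],[0,0,0,0],[0,0,0,0]]'
```

```text
time: 18.45
tool_pos: [591.1, 209.8, 11.1]
tcp_rot: [-180.0, -0.0, 107.6]
ft_force: [0.6, 0.5, -2.2]
finger_gap: 38.5
grip_force: 51.1
time: 18.85
tool_pos: [591.2, 209.8, 10.4]
tcp_rot: [180.0, 0.0, 107.6]
ft_force: [-1.0, 0.8, -1.0]
finger_gap: 38.6
grip_force: 51.3
```

```bash
python3 -m handwheel '[[0,0,0.0006,0],[0,0,0.0004,0],[0,0,0,0],[0,0,0,0]]'
```

```text
time: 19.25
tool_pos: [591.2, 209.8, 10.3]
tcp_rot: [180.0, 0.0, 107.6]
ft_force: [-6.2, -2.3, 9.1]
finger_gap: 38.2
grip_force: 52.4
```

Floor contact (9 N at 10.3). I release, rise and return to the stack.

```bash
python3 -m handwheel '[[0,0,0,0],[0,0,0,0],[0,0,0,0],[0,0,0,0],[0,0,-0.003,0],[0,0,-0.01,0],[0,0,-0.03,0],[0,0,-0.04,0],[0,0,-0.04,0],[0,0,-0.03,0]]' 0.065
python3 -m handwheel '[[-0.0177,-0.0057,0,0],[-0.0354,-0.01143,0,0],[-0.0354,-0.01143,0,0],[-0.0354,-0.01143,0,0],[-0.0354,-0.01143,0,0],[-0.0354,-0.01143,0,0],[-0.0354,-0.01143,0,0],[-0.0354,-0.01143,0,0],[-0.0354,-0.01143,0,0],[-0.0354,-0.01143,0,0]]' 0.0854
python3 -m handwheel '[[-0.0354,-0.01143,0,0],[-0.0177,-0.0057,0,0],[0,0,0,0],[0,0,0,0]]'
python3 - <<'E'
from h import *
s=r.sense();print(s['tool_pos'],s['tcp_rot']);im=r.snapshot("wrist")[:,:,::-1]
sd=r.snapshot("side")[:,:,::-1]
cv2.imwrite("pics/w9.png",np.hstack([im[50:350,150:490],cv2.resize(sd[130:210,290:390],(375,300))]))
E
```

```text
time: 20.25
tool_pos: [592.1, 210.1, 166.4]
tcp_rot: [179.8, 0.0, 107.6]
ft_force: [0.3, 0.6, -0.3]
finger_gap: 64.8
grip_force: 0.0
time: 21.25
tool_pos: [588.7, -145.5, 162.2]
tcp_rot: [-180.0, -0.0, 107.6]
ft_force: [0.8, -0.3, 0.6]
finger_gap: 85.5
grip_force: 0.0
time: 21.65
tool_pos: [588.8, -199.1, 162.0]
tcp_rot: [-180.0, -0.1, 107.6]
ft_force: [-0.5, 0.5, -0.3]
finger_gap: 85.0
grip_force: 0.0
[ 588.7780469  -199.10886976  161.95067627] [-1.79989930e+02 -5.29284653e-02  1.07553838e+02]
```

View pics/w9.png

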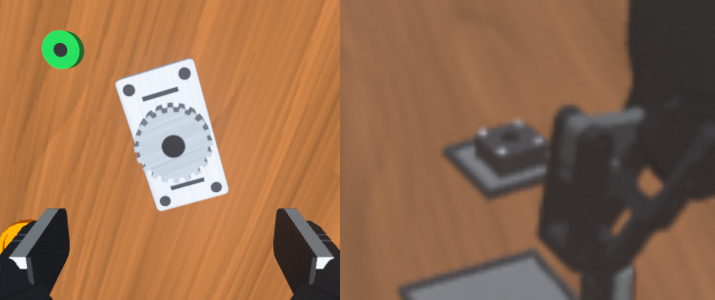

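The flange lies in the square tray. The gear's centre is at crop (173,145), with the cover corners visible at (116,82), (190,58), (228,190) and (160,211).

```bash
python3 - <<'E'
from h import *
s=r.sense();W=lambda uv,z:pix('wrist',np.array(uv)+[150,50],z,s)[:,:2]
P=W([(116,82),(190,58),(228,190),(160,211)],24);print('cover',P.mean(0))
Rt=Ro.from_euler('xyz',s['tcp_rot'],degrees=True).as_matrix()
g=W([(173,145)],48)[0];print(g)
print('shift',(Rt.T@np.r_[g-s['tool_pos'][:2],29-s['tool_pos'][2]]).round(1))
print('to large',(Rt.T@np.r_[np.array([414,297])-g,0]).round(1))
E
```

```text
cover [ 590.61680117 -199.30879282]
[ 589.03090011 -198.30026607]
shift [-3.000e-01 -1.000e-01  1.331e+02]
to large [ 5.251e+02 -1.650e+01  4.000e-01]
```

```bash
python3 -m handwheel '[[0,0,0.02,0],[0,0,0.03,0],[0,0,0.03,0],[0,0,0.03,0],[0,0,0.015,0],[0,0,0.008,0],[0,0,0,0],[0,0,0,0]]' 0.0854
python3 -m handwheel '[[0,0,0,0],[0,0,0,0],[0,0,0,0],[0,0,0,0],[0,0,0,0],[0,0,0,0],[0,0,0,0],[0,0,0,0],[0,0,0,0]]' 0.04 70
python3 -m handwheel '[[0,0,-0.005,0],[0,0,-0.01,0],[0,0,-0.02,0],[0,0,-0.02,0],[0,0,-0.02,0],[0,0,-0.015,0],[0,0,0,0],[0,0,0,0]]'
python3 - <<'E'
from h import *
cv2.imwrite("pics/w10.png",np.hstack([cv2.resize(r.snapshot("scene")[110:210,190:310,::-1],(360,300)),cv2.resize(r.snapshot("side")[170:310,300:450,::-1],(321,300))]))
E
```

```text
time: 22.55
tool_pos: [590.2, -199.5, 30.8]
tcp_rot: [179.9, 0.1, 107.6]
ft_force: [0.2, -0.3, -0.4]
finger_gap: 85.5
grip_force: 0.0
time: 23.45
tool_pos: [590.6, -200.0, 31.5]
tcp_rot: [179.8, 0.1, 107.6]
ft_force: [0.3, 0.9, 6.8]
finger_gap: 57.4
grip_force: 75.0
time: 24.25
tool_pos: [589.0, -199.4, 119.1]
tcp_rot: [180.0, 0.0, 107.6]
ft_force: [-0.8, 0.7, -3.5]
finger_gap: 57.5
grip_force: 75.7
```

View pics/w10.png

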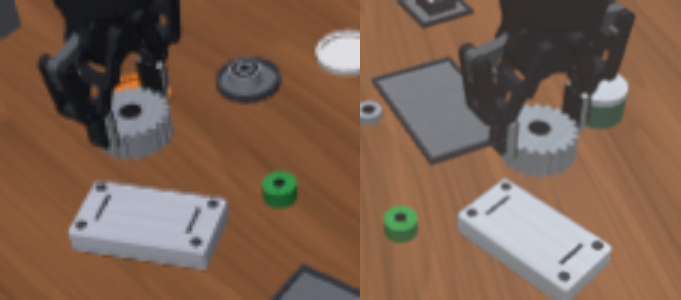

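The gear is lifted level; the cover stays on the bench. On to the large dish.

```bash
python3 -m handwheel '[[0.0155,-0.0005,0,0],[0.0309,-0.001,0,0],[0.0309,-0.001,0,0],[0.0309,-0.001,0,0],[0.0309,-0.001,0,0],[0.0309,-0.001,0,0],[0.0309,-0.001,0,0],[0.0309,-0.001,0,0],[0.0309,-0.001,0,0],[0.0309,-0.001,0,0]]'
python3 -m handwheel '[[0.0309,-0.001,0,0],[0.0309,-0.001,0,0],[0.0309,-0.001,0,0],[0.0309,-0.001,0,0],[0.0309,-0.001,0,0],[0.0309,-0.001,0,0],[0.0309,-0.001,0,0],[0.0154,-0.0005,0,0],[0,0,0,0],[0,0,0,0]]'
python3 - <<'E'
from h import *
s=r.sense();print(s['tool_pos'],s['tcp_rot']);im=r.snapshot("wrist")[:,:,::-1].copy()
t=np.linspace(0,6.28,60)
cv2.polylines(im,[proj('wrist',np.c_[414+46*np.cos(t),297+46*np.sin(t),7+0*t],s).astype(np.int32)],True,(0,0,255),1)
cv2.imwrite("pics/w11.png",im[50:350,100:540])
E
```

```text
time: 25.35
tool_pos: [489.5, 79.2, 118.2]
tcp_rot: [-179.9, -0.0, 107.6]
ft_force: [0.2, -0.1, -3.5]
finger_gap: 57.3
grip_force: 75.7
time: 26.35
tool_pos: [412.9, 296.1, 118.3]
tcp_rot: [-179.9, 0.0, 107.7]
ft_force: [-0.3, -0.1, -3.4]
finger_gap: 57.4
grip_force: 75.7
[412.93274423 296.06028059 118.33806307] [-1.79908833e+02  3.35215792e-02  1.07682506e+02]
```

View pics/w11.png

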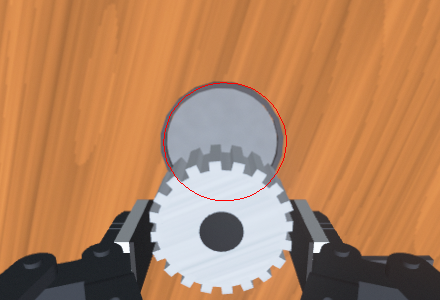

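The red circle (centre (225,141)) sits about 3 px right of the dish, i.e. 2 mm; the gear is centred at (221,232). I lower with a 1 mm correction.

```bash
python3 -m handwheel '[[0,-0.001,0.015,0],[0,0,0.025,0],[0,0,0.025,0],[0,0,0.02,0],[0,0,0.01,0],[0,0,0.006,0],[0,0,0.002,0],[0,0,0,0],[0,0,0,0]]'
python3 -m handwheel '[[0,0,0.001,0],[0,0,0.001,0],[0,0,0.001,0],[0,0,0,0],[0,0,0,0]]'
```

```text
time: 27.3
tool_pos: [413.9, 296.3, 17.3]
tcp_rot: [179.9, -0.0, 107.6]
ft_force: [-0.0, -0.4, -3.7]
finger_gap: 57.2
grip_force: 75.8
time: 27.8
tool_pos: [413.0, 295.9, 13.1]
tcp_rot: [-180.0, 0.0, 107.6]
ft_force: [-0.2, 0.1, -3.1]
finger_gap: 57.4
grip_force: 75.8
```

```bash
python3 -m handwheel '[[0,0,0.0007,0],[0,0,0.0007,0],[0,0,0,0],[0,0,0,0]]'
```

```text
time: 28.2
tool_pos: [413.0, 295.8, 11.7]
tcp_rot: [-180.0, 0.0, 107.6]
ft_force: [0.2, -0.2, -4.6]
finger_gap: 57.2
grip_force: 75.8
```

```bash
python3 -m handwheel '[[0,0,0.0006,0],[0,0,0.0006,0],[0,0,0,0],[0,0,0,0]]'
python3 -m handwheel '[[0,0,0.0005,0],[0,0,0.0005,0],[0,0,0,0],[0,0,0,0]]'
```

```text
time: 28.6
tool_pos: [413.0, 295.9, 10.6]
tcp_rot: [180.0, 0.0, 107.6]
ft_force: [0.3, -0.9, -2.9]
finger_gap: 57.4
grip_force: 76.1
time: 29.0
tool_pos: [413.1, 295.9, 10.5]
tcp_rot: [-180.0, 0.0, 107.6]
ft_force: [-5.4, -2.6, 8.1]
finger_gap: 57.3
grip_force: 77.3
```

```bash
python3 -m handwheel '[[0,0,0,0],[0,0,0,0],[0,0,0,0],[0,0,0,0],[0,0,-0.003,0],[0,0,-0.01,0],[0,0,-0.03,0],[0,0,-0.04,0],[0,0,-0.04,0],[0,0,-0.03,0]]' 0.082
python3 -m handwheel '[[-0.0202,0.0007,0,0],[-0.0405,0.0015,0,0],[-0.0405,0.0015,0,0],[-0.0405,0.0015,0,0],[-0.0405,0.0015,0,0],[-0.0405,0.0015,0,0],[-0.0405,0.0015,0,0],[-0.0405,0.0015,0,0],[-0.0405,0.0015,0,0],[-0.0405,0.0015,0,0]]' 0.0854
python3 -m handwheel '[[-0.0405,0.0015,0,0],[-0.0405,0.0015,0,0],[-0.0405,0.0015,0,0],[-0.0202,0.0007,0,0],[0,0,0,-8.2],[0,0,0,-8.2],[0,0,0,0],[0,0,0,0]]'
python3 - <<'E'
from h import *
s=r.sense();print(s['tool_pos'],s['tcp_rot']);im=r.snapshot("wrist")[:,:,::-1]
sc=r.snapshot("scene")[:,:,::-1]
cv2.imwrite("pics/w12.png",np.hstack([im[50:350,150:490],cv2.resize(sc[220:310,390:500],(366,300))]))
hsv=cv2.cvtColor(np.ascontiguousarray(im),cv2.COLOR_BGR2HSV);m=((hsv[...,1]<60)&(hsv[...,2]>140)).astype(np.uint8);m[:100]=0;m[270:]=0
_,L,st,ce=cv2.connectedComponentsWithStats(m);i=1+np.argmax(st[1:,4]);c=cv2.findContours((L==i).astype(np.uint8),0,1)[0][0].reshape(-1,2)
P=pix('wrist',c,24,s)[:,:2].astype(np.float32);print(st[i],cv2.minAreaRect(P))
E
```

```text
time: 30.0
tool_pos: [413.8, 296.3, 166.5]
tcp_rot: [179.8, -0.0, 107.6]
ft_force: [1.7, 0.1, 0.5]
finger_gap: 82.0
grip_force: 0.0
time: 31.0
tool_pos: [543.5, -68.3, 163.7]
tcp_rot: [179.9, 0.0, 107.6]
ft_force: [0.1, 0.2, 0.7]
finger_gap: 85.2
grip_force: 0.0
time: 31.8
tool_pos: [590.8, -199.9, 163.2]
tcp_rot: [180.0, 0.0, 123.8]
ft_force: [-0.7, -0.1, 0.2]
finger_gap: 85.2
grip_force: 0.0
[ 590.7910908  -199.94219136  163.15885803] [1.79987806e+02 2.03066977e-02 1.23765043e+02]
[  280   113    83   140 10358] ((589.42822265625, -200.4388427734375), (65.22392272949219, 118.63024139404297), 34.08171081542969)
```

View pics/w12.png

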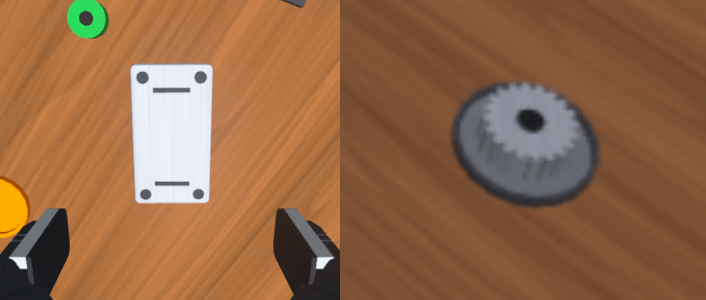

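The gear sits in the large dish. The cover (crop centre (172,133)) is square to the tool, 34.1° against 33.8°, and 118.6 x 65.2 mm as it should be. I grip it.

```bash
python3 -m handwheel '[[0.0004,-0.0014,0.025,0],[0,0,0.03,0],[0,0,0.03,0],[0,0,0.03,0],[0,0,0.02,0],[0,0,0.012,0],[0,0,0.007,0],[0,0,0.003,0],[0,0,0,0],[0,0,0,0]]' 0.0854
python3 -m handwheel '[[0,0,0,0],[0,0,0,0],[0,0,0,0],[0,0,0,0],[0,0,0,0],[0,0,0,0],[0,0,0,0],[0,0,0,0]]' 0.045 80
python3 -m handwheel '[[0,0,-0.005,0],[0,0,-0.01,0],[0,0,-0.02,0],[0,0,-0.02,0],[0,0,-0.02,0],[0,0,-0.005,0],[0,0,0,0],[0,0,0,0]]'
```

```text
time: 32.9
tool_pos: [590.3, -200.8, 6.9]
tcp_rot: [179.9, 0.1, 124.0]
ft_force: [-1.1, -0.2, 0.7]
finger_gap: 85.7
grip_force: 0.0
time: 33.7
tool_pos: [590.7, -200.9, 7.5]
tcp_rot: [179.9, 0.1, 124.0]
ft_force: [-0.4, 1.2, 7.3]
finger_gap: 63.7
grip_force: 89.4
time: 34.5
tool_pos: [588.6, -200.2, 84.5]
tcp_rot: [-180.0, -0.1, 124.0]
ft_force: [-0.4, 0.3, -3.0]
finger_gap: 63.9
grip_force: 88.7
```

```bash
python3 -m handwheel '[[0.0105,0.0048,-0.01,0],[0.021,0.0096,-0.02,0],[0.021,0.0096,-0.01,0],[0.021,0.0096,0,0],[0.021,0.0096,0,0],[0.021,0.0096,0,0],[0.021,0.0096,0,0],[0.021,0.0096,0,0],[0.021,0.0096,0,0],[0.0103,0.0046,0,0]]'
python3 -m handwheel '[[0,0,0,3.5],[0,0,0,6.5],[0,0,0,6.5],[0,0,0,3],[0,0,0,0],[0,0,0,0]]'
python3 - <<'E'
from h import *
s=r.sense();print(s['tool_pos'],s['tcp_rot']);im=r.snapshot("wrist")[:,:,::-1].copy();sd=r.snapshot("side")[:,:,::-1]
a=np.radians(104.5);c=np.array([[76,49],[76,-49],[-76,-49],[-76,49]])@np.array([[np.cos(a),np.sin(a)],[-np.sin(a),np.cos(a)]])+[554.5,4.5]
cv2.polylines(im,[proj('wrist',np.c_[c,[7]*4],s).round().astype(np.int32)],True,(0,0,255),1)
cv2.imwrite("pics/w13.png",np.hstack([im[30:350,100:540],cv2.resize(sd[120:260,280:420],(320,320))]))
E
```

```text
time: 35.5
tool_pos: [554.1, 6.7, 125.1]
tcp_rot: [-180.0, -0.1, 124.1]
ft_force: [-0.2, -0.7, -3.7]
finger_gap: 63.4
grip_force: 88.8
time: 36.1
tool_pos: [555.0, 4.3, 125.4]
tcp_rot: [-180.0, -0.0, 104.6]
ft_force: [-0.2, -0.0, -3.6]
finger_gap: 63.4
grip_force: 88.8
[554.99605153   4.27592119 125.40946829] [-1.79973983e+02 -5.07572964e-03  1.04605690e+02]
```

View pics/w13.png

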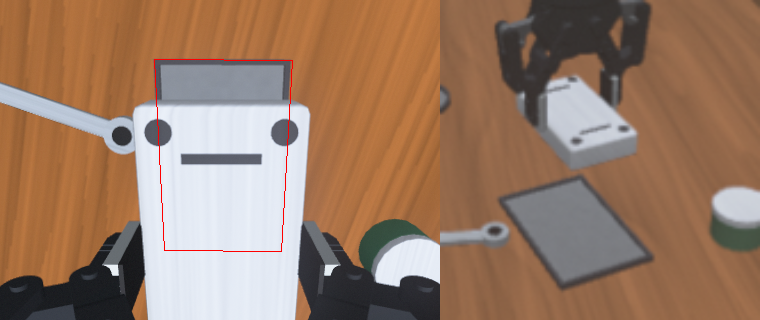

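That picture shows the tray's red outline on its dark rim at (223,60), the cover aligned above it, and the spanner's ring at (120,135), close to the left finger's side. By my count that was the 17th picture, so I am already over the limit of 14 and will view no more. I lower by force feedback and open only partly near the spanner.

```bash
python3 -m handwheel '[[0,0,0.015,0],[0,0,0.025,0],[0,0,0.025,0],[0,0,0.02,0],[0,0,0.012,0],[0,0,0.008,0],[0,0,0.004,0],[0,0,0.002,0],[0,0,0,0],[0,0,0,0]]'
python3 -m handwheel '[[0,0,0.001,0],[0,0,0.0005,0],[0,0,0.0005,0],[0,0,0,0],[0,0,0,0]]'
```

```text
time: 37.2
tool_pos: [556.0, 4.2, 15.5]
tcp_rot: [179.9, 0.0, 104.5]
ft_force: [0.3, -0.4, -3.2]
finger_gap: 63.5
grip_force: 88.8
time: 37.7
tool_pos: [555.2, 4.3, 12.6]
tcp_rot: [-180.0, -0.0, 104.5]
ft_force: [-0.6, -0.5, -2.8]
finger_gap: 63.9
grip_force: 88.8
```

```bash
python3 -m handwheel '[[0,0,0.0006,0],[0,0,0.0006,0],[0,0,0,0],[0,0,0,0]]'
python3 -m handwheel '[[0,0,0.0005,0],[0,0,0.0005,0],[0,0,0,0],[0,0,0,0]]'
```

```text
time: 38.1
tool_pos: [555.2, 4.3, 11.3]
tcp_rot: [-180.0, -0.0, 104.5]
ft_force: [-0.1, -1.0, -2.8]
finger_gap: 63.6
grip_force: 88.8
time: 38.5
tool_pos: [555.3, 4.3, 10.5]
tcp_rot: [180.0, 0.0, 104.5]
ft_force: [-0.2, 1.1, -0.9]
finger_gap: 63.3
grip_force: 89.1
```

```bash
python3 -m handwheel '[[0,0,0.0005,0],[0,0,0.0004,0],[0,0,0,0],[0,0,0,0]]'
```

```text
time: 38.9
tool_pos: [555.3, 4.3, 10.5]
tcp_rot: [-180.0, 0.0, 104.5]
ft_force: [-7.7, 0.4, 7.6]
finger_gap: 63.7
grip_force: 90.3
```

The cover is on the floor (8 N at 10.5, as expected). I release it, rise, and check numerically.

```bash
python3 -m handwheel '[[0,0,0,0],[0,0,0,0],[0,0,0,0],[0,0,0,0],[0,0,-0.003,0],[0,0,-0.01,0],[0,0,-0.03,0],[0,0,-0.04,0],[0,0,-0.04,0],[0,0,-0.04,0]]' 0.076
python3 -m handwheel '[[0,0,-0.04,0],[0,0,0,0],[0,0,0,0],[0,0,0,0]]'
python3 - <<'E'
from h import *
s=r.sense();im=np.ascontiguousarray(r.snapshot("wrist")[:,:,::-1])
hsv=cv2.cvtColor(im,cv2.COLOR_BGR2HSV);u=proj('wrist',(555,4,27),s)[0].astype(int)
def q(n,m,z):
    _,L,st,ce=cv2.connectedComponentsWithStats(m.astype(np.uint8));i=L[u[1],u[0]];c=cv2.findContours((L==i).astype(np.uint8),0,1)[0][0].reshape(-1,2)
    print(n,st[i],[np.round(x,1) for x in cv2.minAreaRect(pix('wrist',c,z,s)[:,:2].astype(np.float32))])
q('cover',(hsv[...,1]<60)&(hsv[...,2]>190),27)
q('tray',(hsv[...,1]<90),7)
# loose things: compare fixed views with the start
for n in('scene','side'):
    d=cv2.absdiff(cv2.imread(f'pics/{n}0.png'),np.ascontiguousarray(r.snapshot(n)[:,:,::-1])).max(2)
    for k,X in dict(tin=(712,-36,20),ringend=(474,7,5),forkend=(341,26,5)).items():
        v=proj(n,X)[0].astype(int);print(n,k,(d[v[1]-8:v[1]+8,v[0]-8:v[0]+8]>60).mean().round(2))
E
```

```text
time: 39.9
tool_pos: [555.1, 4.3, 175.0]
tcp_rot: [180.0, 0.0, 104.5]
ft_force: [0.5, -0.3, -0.1]
finger_gap: 75.6
grip_force: 0.0
time: 40.3
tool_pos: [554.6, 4.3, 211.7]
tcp_rot: [-179.9, -0.0, 104.5]
ft_force: [-0.3, 0.6, -0.8]
finger_gap: 75.9
grip_force: 0.0
cover [ 286  112   72  122 7882] [array([553.9,   3.3]), array([ 65.5, 117.8]), np.float64(14.5)]
tray [  271    92   103   148 14380] [array([553.5,   4.7]), array([ 97.7, 150.4]), np.float64(14.5)]
scene tin 0.0
scene ringend 0.0
scene forkend 0.0
side tin 0.0
side ringend 0.0
side forkend 0.0
```

The cover lies within 2 mm of the tray's centre and is parallel to it. The spanner and tin are unmoved, and the arm is clear, so I hand in.

```bash
python3 -c "from bench import r; print(r.hand_in())"
```

```text
the job is handed in; nothing more can be done
None
```

All four parts were set down gently in their own trays, the spanner and tin did not move, and the job was handed in at about 40 s with no verdict shown; I viewed 17 pictures against the limit of 14.

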